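Sort the stripped brake-caliper parts into their bins

TASK

Sort the loose caliper parts on the bench into the bins: both steel hex nuts into the blue bin, both brass bushings into the yellow bin, and the black piston into the red bin. Set every part down upright or flat, just as it stands now, resting on the floor of its bin beside any other part, not on top of it. Leave the green grease tin and the roll of tape where they are.

Things in the scene. Friction and masses are not known exactly. Their poses are not given: they have to be found in the camera images.
- nut_large: bright steel hexagon nut, the larger one, 41 mm across flats (47 mm across corners), 22 mm high, about 0.16 kg, lying flat on the bench; the dark round spot on top is its 27 mm bore, seen only (the nut is solid). Origin: centre of its underside; z is its axis and points up; its x axis is at right angles to one pair of flats (the other pairs are at 60 degree steps)
- nut_small: bright steel hexagon nut, the smaller one, 30 mm across flats (35 mm across corners), 18 mm high, about 0.065 kg, lying flat on the bench; the dark round spot on top is its bore, seen only. Origin: centre of its underside; z is its axis and points up; its x axis is at right angles to one pair of flats (the other pairs are at 60 degree steps)
- bushing_tall: brass bushing, the slim tall one: plain round tube 34 mm outside diameter, 20 mm bore, 38 mm high, about 0.19 kg, standing upright. Origin: centre of its underside; z is its axis and points up
- bushing_wide: brass bushing, the wide low one: plain round tube 46 mm outside diameter, 30 mm bore, 24 mm high, about 0.2 kg, standing upright. Origin: centre of its underside; z is its axis and points up
- piston: black brake-caliper piston: round cup 48 mm outside diameter, 45 mm high, wall 5 mm, open at the top, about 0.25 kg, standing upright. Origin: centre of its underside; z is its axis and points up
- bin_blue: blue open parts bin, 140 x 140 mm outside and 45 mm high, walls and floor 5 mm thick (130 x 130 mm inside); fixed to the bench. Origin: centre of its underside, on the bench, so its inner floor is 5 mm above the origin; x and y run along its sides, z up
- bin_yellow: yellow open parts bin, 140 x 140 mm outside and 45 mm high, walls and floor 5 mm thick (130 x 130 mm inside); fixed to the bench. Origin: centre of its underside, on the bench, so its inner floor is 5 mm above the origin; x and y run along its sides, z up
- bin_red: red open parts bin, 140 x 140 mm outside and 45 mm high, walls and floor 5 mm thick (130 x 130 mm inside); fixed to the bench. Origin: centre of its underside, on the bench, so its inner floor is 5 mm above the origin; x and y run along its sides, z up
- tin: green grease tin with a white lid, 51 mm diameter, 42 mm high, loose, standing among the parts; not to be disturbed. Origin: centre of its underside; z is its axis and points up
- tape: roll of cream-coloured masking tape lying flat, 52 mm diameter, 24 mm high, loose, among the parts; not to be disturbed. Origin: centre of its underside; z is its axis and points up

How it is judged:
At the end, for the whole second after the job is handed in: Nuts in the blue bin, bushings in the yellow, piston in the red: each part within 60 mm of its bin's centre along each side, underside under 7 mm above the bin floor, axis within 0.2 rad of vertical, released, at rest; tin and tape within 30 mm of their start and within 0.3 rad of upright (x of nut_large in the frame of bin_blue between -0.06 and 0.06 m and y of nut_large in the frame of bin_blue between -0.06 and 0.06 m and z of nut_large in the frame of bin_blue between 0 and 0.012 m and angle between each of nut_large, nut_small, bushing_tall, bushing_wide, piston's own z axis and vertical below 0.2 rad and linear speed of each of nut_large, nut_small, bushing_tall, bushing_wide, piston below 0.02 m/s and angular speed of each of nut_large, nut_small, bushing_tall, bushing_wide, piston below 0.2 rad/s and contact force between the fingers and nut_large below 0.1 N and x of nut_small in the frame of bin_blue between -0.06 and 0.06 m and y of nut_small in the frame of bin_blue between -0.06 and 0.06 m and z of nut_small in the frame of bin_blue between 0 and 0.012 m and contact force between the fingers and nut_small below 0.1 N and x of bushing_tall in the frame of bin_yellow between -0.06 and 0.06 m and y of bushing_tall in the frame of bin_yellow between -0.06 and 0.06 m and z of bushing_tall in the frame of bin_yellow between 0 and 0.012 m and contact force between the fingers and bushing_tall below 0.1 N and x of bushing_wide in the frame of bin_yellow between -0.06 and 0.06 m and y of bushing_wide in the frame of bin_yellow between -0.06 and 0.06 m and z of bushing_wide in the frame of bin_yellow between 0 and 0.012 m and contact force between the fingers and bushing_wide below 0.1 N and x of piston in the frame of bin_red between -0.06 and 0.06 m and y of piston in the frame of bin_red between -0.06 and 0.06 m and z of piston in the frame of bin_red between 0 and 0.012 m and contact force between the fingers and piston below 0.1 N and distance of each of tin, tape from where it was at the start of the episode below 0.03 m and angle between each of tin, tape's own z axis and vertical below 0.3 rad); the robot touches nothing.
It fails at once if the grease tin is pushed more than 30 mm or tipped over (distance of tin from where it was at the start of the episode above 0.03 m or angle between tin's own z axis and vertical above 0.6 rad).
It fails at once if the tape roll is pushed more than 30 mm or tipped over (distance of tape from where it was at the start of the episode above 0.03 m or angle between tape's own z axis and vertical above 0.6 rad).
It also fails if it takes over 115 s, if anything falls off the work surface, if the arm or the gripper's body presses on something with over 40 N, if the wrist force passes 120 N, or if a joint passes its speed limit or range.

ROBOT

A 6-joint arm with a two-finger parallel gripper is mounted at the origin on the work surface. World frame = base frame: x ahead of the robot, y to its left, z up, the work surface at z = 0. Lengths are in m, angles in rad, forces in N, time in s.
With the tool pointing down it reaches from about 0.375 to 0.9 m from the base axis. Payload 3.1 kg.
Tool frame: the origin (TCP) lies midway between the tips of the shut fingers; the grasp point (between the pads) lies 19 mm behind it; z points along the fingers, y is the line along which they close (so a half turn about z gives the same grasp; the last joint's range is limited). The gripper opens to 85 mm and grips with 20 to 120 N. Pads are 22 mm wide; open, the fingers measure 114 mm over their backs; the gripper's body (76 mm by 85 mm) begins 54 mm behind the grasp point. The pads swing forward as they close: fully open they stand 13 mm farther back than shut.
Start: joints at [1.018, 0.527, 1.433, -0, 1.181, -0.178], TCP at [0.229, 0.582, 0.231] pointing down, gripper open.
Joint ranges: [-3.08, 3.08], [-0.75, 2.2], [0.22, 2.44], [-1.43, 4.57], [0, 2.65], [-2.85, 2.85]. Speed limits (rad/s): [2.79, 2.79, 3.14, 3.14, 3.14, 3.14].

INTERFACE

Orientations are given as a unit quaternion [x, y, z, w].
In Python, from station import manip gives the robot as it stands.
- The arm moves only by the tool step_arm, never from a script. Its argument "targets" is text: rows parted by semicolons, each of 4 numbers parted by spaces: the shift along the tool's x, y, z in mm, then the turn about the tool's z in degrees. A call has 1 to 12 rows; each row is the pose to reach, as a shift and turn from the pose commanded when the call began, along the tool's axes at that moment; what a row does not reach only later rows make up. A row lasts 1/10 s, in which the tool goes at most 50 mm and 8.59 degrees, less where a joint would pass 70% of its speed; a pose out of reach is approached as far as the arm can. A call with a gripper value outside its range is refused whole. "gripper" is the closure, from 0 (fully open) to 1 (shut), set as the call begins (left out, the last holds). The fingers move at their own pace and stop on an object; "squeeze" is the grip in N (left out, the last holds). Time passes only in rows, so rows that repeat a pose let the fingers close. It gives the time, the measured TCP pose, the force, the opening and the grip force at its end, in the units of the state.
- manip.sense(): the state, without advancing time (a new reading comes with each control period).
- manip.snapshot(name): name is "side" or "top" or "wrist"; returns the picture (480x640x3 uint8, red, green, blue); there is no depth.
- manip.get_calibration(name): a dict with "fov_y" (degrees; the focal length in pixels is half the picture's height over the tangent of half this angle, whatever the lens; pixels are square), "cx", "cy" (the principal point, pixels), "extrinsics" (4x4, takes a point from camera to world coordinates); the wrist camera has in their place "tool_from_camera" (4x4, takes a point from camera to tool coordinates, whose origin is the TCP and whose axes are the flange's). Camera axes: x right, y down, z forward; pixel columns grow to the right and rows downward; lengths in m; the calibration is good to about 2 mm. A picture is of the moment at which its call begins: read the wrist's pose just before it. get_calibration takes no time and is no camera call.
- manip.sign_off(): hands the job in; it is judged then, once.
Trained networks look in the newest picture that a camera, given by its name, has taken for a name from the list of things; names that differ only in an ending like _2 or _b are one class to them, and where a whole thing is asked for, a point or a joint stands for the part that bears it (a point fixed in the world has none). Each returns a list of dicts, best first, with "p" (0 to 1); they miss things now and then, are a little off and sometimes report something else, mostly with a low value. They report only what shows in the picture. A call takes as long as a camera call.
- manip.recognise(camera, query): "position" ([column, row] in pixels, amid what is visible of it).
- manip.masks_of(camera, query): "pixels" (480x640 bool, what is visible of it) and "position" ([column, row] in pixels, amid what is visible of it).
- manip.mark_of(camera, query): "position" ([column, row] in pixels: a listed point, or the origin of a listed thing).
The state is a dict: "t": time; "q": joint angles; "qd": joint speeds; "tau": joint torques, N m; "tcp_pos": TCP position; "tool_rot": TCP orientation; "force": force on the tool from outside, world axes, zero at the start; "ft_torque": the same for the moment, N m; "finger_gap": opening from 0.0 (shut) to 1.0 (fully open); "gripper_force": force on a finger pad.
Only numpy, scipy, OpenCV 4.12 (cv2) and the standard library are available. Lean on these libraries where they do the work, as an engineer would, in place of code of your own. Each camera call takes 0.05 s, during which the arm holds its last target. There are 200 camera calls.

## Working session

There is one attempt and no reset: what is moved stays moved. The work goes in short steps, Python scripts to look and compute and a tool call to move; the robot and the scene stay as the last step left them, time stands still between calls to the robot, and variables do not carry over. Pictures are saved under pics/ and viewed, at most 14 in all, crops included, and the job is handed in when it is done.

Besides the shell and the picture viewer there is one more tool, called after "Emit:" as a command line: name --argument value ..., lists and objects as JSON in quotes. step_arm: Moves the arm, as the interface text tells. Its arguments: {"type":"object","properties":{"targets":{"type":"string"},"gripper":{"type":"number"},"squeeze":{"type":"number"}},"required":["targets"]}

```bash
mkdir -p pics; cat > h.py <<'E'
import numpy as np, cv2
from station import manip
from scipy.spatial.transform import Rotation as R
def cam(n, s=None):
    c=manip.get_calibration(n)
    if 'extrinsics' in c: T=np.array(c['extrinsics'])
    else:
        s=s or manip.sense(); W=np.eye(4); W[:3,:3]=R.from_quat(s['tool_rot']).as_matrix(); W[:3,3]=s['tcp_pos']
        T=W@np.array(c['tool_from_camera'])
    return T,240/np.tan(np.radians(c['fov_y'])/2),c['cx'],c['cy']
def ray(C,p,z):
    T,f,cx,cy=C; d=T[:3,:3]@np.array([(p[0]-cx)/f,(p[1]-cy)/f,1]); o=T[:3,3]
    return o+d*(z-o[2])/d[2]
def save(n,im): cv2.imwrite('pics/'+n+'.png',im[:,:,::-1])
H=dict(nut_large=.022,nut_small=.018,bushing_tall=.038,bushing_wide=.024,piston=.045,tin=.042,tape=.024,bin_blue=.0,bin_yellow=.0,bin_red=.0)
E
python3 - <<'E'
from h import *
im=manip.snapshot('top'); save('top',im); C=cam('top'); print(manip.get_calibration('top'))
for n,h in H.items():
    for r in manip.mark_of('top',n)[:2]: print(n,np.round(r['position']),round(r['p'],2),ray(C,r['position'],0).round(3))
s=manip.sense();print(s['t'],s['tcp_pos'],s['tool_rot'],np.round(R.from_quat(s['tool_rot']).as_matrix(),3))
E
```

```text
{'fov_y': 48.086408916495685, 'cx': 317.9030457164969, 'cy': 237.04595222989266, 'extrinsics': array([[-0.00691356, -0.99736393,  0.0722316 ,  0.43607257],
       [-0.99976207,  0.00539959, -0.02113416,  0.00411233],
       [ 0.02068843, -0.07236052, -0.99716395,  1.11272122],
       [ 0.        ,  0.        ,  0.        ,  1.        ]])}
nut_large [154. 281.] 0.88 [0.428 0.316 0.   ]
nut_small [198. 260.] 0.52 [0.47  0.229 0.   ]
bushing_tall [473. 277.] 0.76 [ 0.432 -0.341  0.   ]
bushing_wide [357. 270.] 0.82 [ 0.447 -0.1    0.   ]
piston [416. 290.] 0.94 [ 0.407 -0.221  0.   ]
tin [310. 273.] 0.61 [ 0.443 -0.003  0.   ]
tape [252. 265.] 0.93 [0.46  0.116 0.   ]
tape [417. 189.] 0.64 [ 0.617 -0.229  0.   ]
bin_blue [202. 192.] 0.65 [0.612 0.221 0.   ]
bin_blue [309. 276.] 0.22 [0.437 0.    0.   ]
bin_yellow [420. 193.] 0.56 [ 0.608 -0.233  0.   ]
bin_red [303. 177.] 0.94 [0.642 0.011 0.   ]
0.55 [0.22874039 0.581578   0.23128611] [ 1.86287486e-01  9.82495278e-01 -3.66434090e-05 -1.27988845e-06] [[-0.931  0.366 -0.   ]
 [ 0.366  0.931 -0.   ]
 [-0.    -0.    -1.   ]]
```

View pics/top.png

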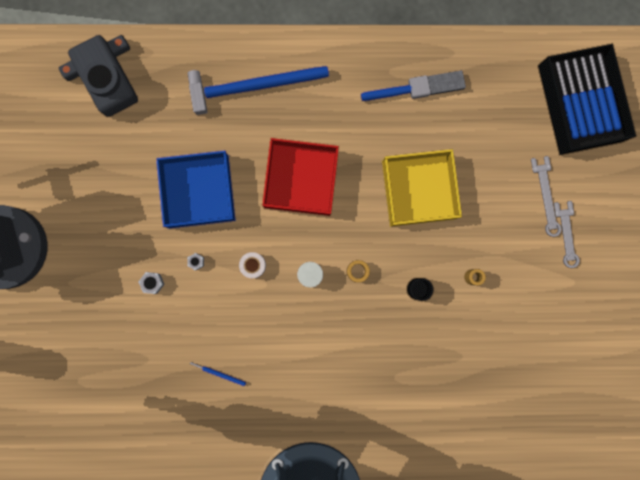

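The top view shows the parts in a row at x≈0.4–0.47: nuts at (151,283) and (195,261), tape (252,265), tin (310,274), wide bushing (358,271), piston (420,289), tall bushing (476,277). The bins lie behind them at (197,190), (301,177) and (422,188). The marks agree with this.

Emit:
step_arm --targets "-307 -204 0 68.5;-307 -204 0 68.5;-307 -204 0 68.5;-307 -204 0 68.5;-307 -204 0 68.5;-307 -204 0 68.5;-307 -204 0 68.5;-307 -204 0 68.5;-307 -204 0 68.5;-307 -204 0 68.5;-307 -204 0 68.5;-307 -204 0 68.5" --gripper 0 --squeeze 50

```text
t: 1.75
tcp_pos: [0.4388, 0.2805, 0.2313]
tool_rot: [0.706, 0.708, -0.0, -0.0]
force: [0.7, -0.8, 1.1]
finger_gap: 0.998
gripper_force: 0.0
```

```bash
python3 - <<'E'
from h import *
s=manip.sense();C=cam('wrist',s); im=manip.snapshot('wrist'); save('w1',im); print(s['t'],s['q'],s['tcp_pos'],np.round(R.from_quat(s['tool_rot']).as_matrix(),3),C[0].round(3))
for n in ['nut_large','nut_small','tape','bin_blue']:
    for r in manip.masks_of('wrist',n)[:2]: print(n,np.round(r['position']),round(r['p'],2),ray(C,r['position'],H[n]).round(4))
E
```

```text
1.75 [3.53778284e-01 3.87957420e-01 1.69177529e+00 2.57654334e-04
 1.06211221e+00 3.50093594e-01] [0.43883687 0.28046872 0.23130738] [[-0.004  1.    -0.   ]
 [ 1.     0.004  0.   ]
 [ 0.    -0.    -1.   ]] [[ 1.     0.003  0.001  0.439]
 [ 0.003 -0.95  -0.314  0.361]
 [-0.001  0.314 -0.95   0.374]
 [ 0.     0.     0.     1.   ]]
nut_large [304. 162.] 0.82 [0.4292 0.3193 0.022 ]
nut_large [497. 244.] 0.55 [0.6258 0.237  0.022 ]
nut_small [342. 246.] 0.93 [0.4685 0.2324 0.018 ]
tape [334. 343.] 0.93 [0.4625 0.1203 0.024 ]
bin_blue [493. 246.] 0.72 [0.6335 0.2275 0.    ]
bin_blue [310. 417.] 0.27 [ 0.4346 -0.0071  0.    ]
```

View pics/w1.png

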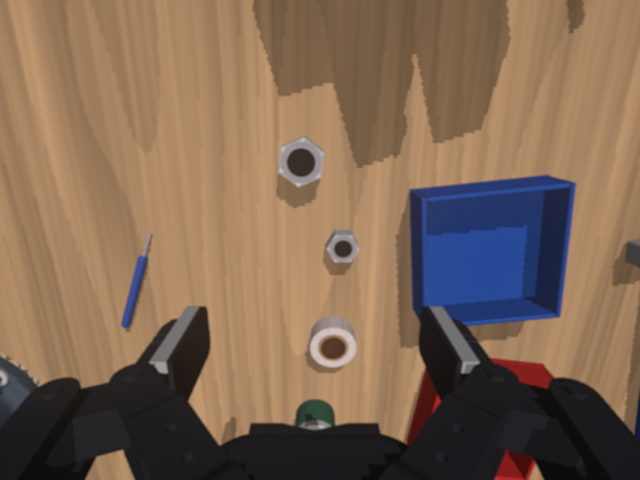

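```bash
cat > hexfit.py <<'E'
from h import *
from scipy.optimize import minimize
def hexfit(im,C,p,af,h,mask=None):
    # fit hexagon top face: maximise mean brightness step across its rim
    g=cv2.GaussianBlur(im,(0,0),.8).astype(np.float32).mean(2) if False else cv2.GaussianBlur(im.astype(np.float32).mean(2),(0,0),.8)
    sat=cv2.GaussianBlur((im.max(2).astype(np.float32)-im.min(2)),(0,0),.8)
    T,f,cx,cy=C
    def proj(P):
        q=(P-T[:3,3])@T[:3,:3]; return np.c_[q[:,0]/q[:,2]*f+cx,q[:,1]/q[:,2]*f+cy].astype(np.float32)
    t=np.radians(np.arange(0,360,3))
    def samp(I,x,y,a,k):
        r=(af/2+k)/np.cos((t+np.pi/6)%(np.pi/3)-np.pi/6)
        q=proj(np.c_[x+r*np.cos(t+a),y+r*np.sin(t+a),np.full(len(t),h)])
        return cv2.remap(I,q[:,:1],q[:,1:],cv2.INTER_LINEAR).ravel()
    val=g-1.5*sat
    def cost(v): return -(np.mean(samp(val,*v,-.0015))-np.mean(samp(val,*v,.0015)))
    x0=ray(C,p,h); best=None
    for a in np.radians(range(0,60,6)):
        for dx in (-.002,0,.002):
            for dy in (-.002,0,.002):
                r=minimize(cost,[x0[0]+dx,x0[1]+dy,a],method='Nelder-Mead',options=dict(initial_simplex=[[x0[0]+dx,x0[1]+dy,a],[x0[0]+dx+.002,x0[1]+dy,a],[x0[0]+dx,x0[1]+dy+.002,a],[x0[0]+dx,x0[1]+dy,a+.1]]))
                if best is None or r.fun<best.fun: best=r
    x,y,a=best.x; return x,y,np.degrees(a)%60,best.fun
E
python3 - <<'E'
from hexfit import *
im=cv2.imread('pics/w1.png')[:,:,::-1]; C=cam('wrist')
print(hexfit(im,C,(302,160),.041,.022)); print(hexfit(im,C,(342,246),.030,.018))
a=cv2.resize(im[125:215,265:355],(400,400),interpolation=2);b=cv2.resize(im[210:280,308:378],(400,400),interpolation=2)
save('n1',np.hstack([a,b]))
E
```

```text
(np.float64(0.42720765510796854), np.float64(0.31835883908995255), np.float64(52.88452449885342), np.float64(-96.615478515625))
(np.float64(0.4697618031933237), np.float64(0.2296996226898252), np.float64(30.01353113539741), np.float64(-72.27943420410156))
```

View pics/n1.png

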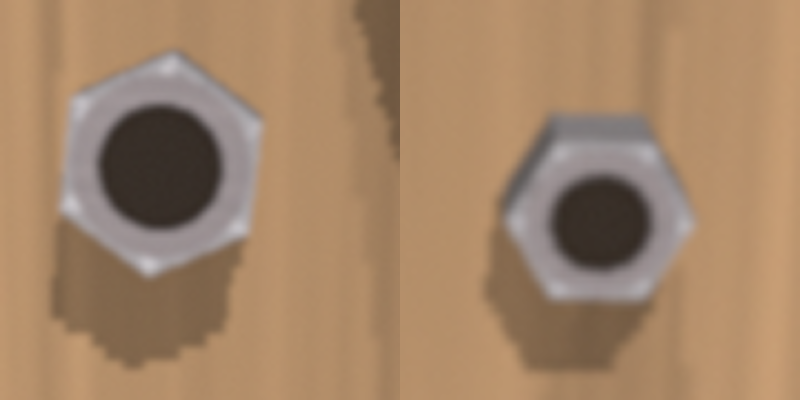

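The left crop shows the large nut with flats 7° off world x. The right crop shows the small nut with flats facing ±y (30°). Both match the fits, so I go for the large nut.

Emit:
step_arm --targets "38 -11.5 20 7;38 -11.5 65 7;38 -11.5 110 7;38 -11.5 150 7;38 -11.5 180 7;38 -11.5 205 7;38 -11.5 218 7;38 -11.5 225 7;38 -11.5 228 7;38 -11.5 228 7"

```text
t: 3.0
tcp_pos: [0.4288, 0.3177, 0.0039]
tool_rot: [0.749, 0.663, 0.001, 0.0]
force: [0.4, -0.3, 1.0]
finger_gap: 1.002
gripper_force: 0.0
```

Emit:
step_arm --targets "0 0 0 0;0 0 0 0;0 0 0 0;0 0 0 0;0 0 0 0;0 0 0 0;0 0 0 0;0 0 0 0;0 0 0 0;0 0 0 0" --gripper 1

```text
t: 4.0
tcp_pos: [0.4283, 0.3175, 0.0042]
tool_rot: [0.749, 0.663, 0.0, 0.0]
force: [-0.5, -0.3, 5.9]
finger_gap: 0.467
gripper_force: 52.1
```

```bash
python3 - <<'E'
from h import *
im=cv2.imread('pics/top.png'); C=cam('top')
hsv=cv2.cvtColor(im,cv2.COLOR_BGR2HSV)
for n,lo,hi,box in [('blue',100,125,(145,135,250,240)),('red',0,8,(250,125,350,225)),('yellow',22,32,(370,135,475,240))]:
    x0,y0,x1,y1=box; m=cv2.inRange(hsv,(lo,140,40),(hi,255,255)); k=np.zeros_like(m);k[y0:y1,x0:x1]=m[y0:y1,x0:x1]
    c=max(cv2.findContours(k,0,2)[0],key=cv2.contourArea); P=np.array([ray(C,p[0],.045)[:2] for p in c])
    r=cv2.minAreaRect((P*1000).astype(np.float32)); print(n,r)
E
```

```text
blue ((610.8182373046875, 225.4020538330078), (140.13424682617188, 140.46644592285156), 6.417395114898682)
red ((635.8782958984375, 16.093505859375), (140.6577911376953, 143.6533660888672), 82.99226379394531)
yellow ((613.3855590820312, -228.1245574951172), (141.21823120117188, 145.76205444335938), 6.1710405349731445)
```

Emit:
step_arm --targets "0 0 -20 0;0 0 -60 0;0 20 -90 -2;-10 60 -90 -5;-20 100 -90 -8;-30 140 -90 -11;-38 175 -90 -13.4;-40.5 186 -90 -13.4;-40.5 186 -90 -13.4;-40.5 186 -70 -13.4;-40.5 186 -40 -13.4;-40.5 186 -20 -13.4"

```text
t: 5.2
tcp_pos: [0.6042, 0.2552, 0.0216]
tool_rot: [0.666, 0.746, -0.002, -0.002]
force: [-0.3, -0.3, -2.3]
finger_gap: 0.467
gripper_force: 51.2
```

```bash
python3 - <<'E'
from h import *
s=manip.sense();C=cam('wrist',s); im=manip.snapshot('wrist'); save('w2',im); print(s['tcp_pos'],s['force'],s['finger_gap'])
E
```

```text
[0.60420822 0.25516729 0.02157172] [-0.25924248 -0.28485079 -2.30800935] 0.4673421724148832
```

View pics/w2.png

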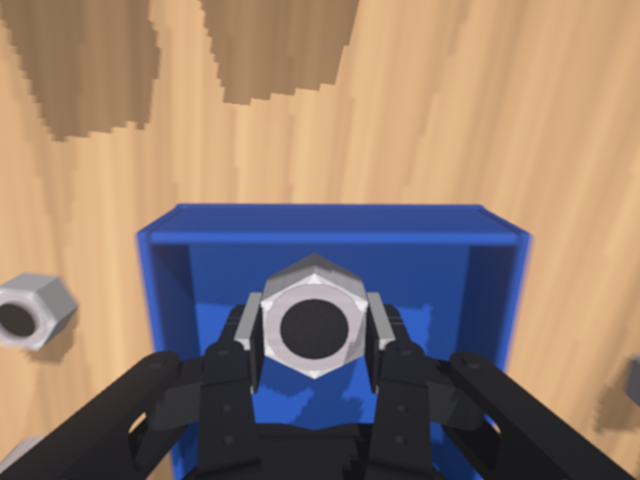

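The large nut is held level and square between the walls of the blue bin (nut at 315,328). I lower and release it.

Emit:
step_arm --targets "0 0 6 0;0 0 11 0;0 0 14 0;0 0 14 0;0 0 14 0"

```text
t: 5.75
tcp_pos: [0.6084, 0.2547, 0.0101]
tool_rot: [0.666, 0.746, 0.001, 0.0]
force: [0.7, 0.1, -1.1]
finger_gap: 0.466
gripper_force: 51.2
```

Emit:
step_arm --targets "0 0 0 0;0 0 0 0;0 0 0 0;0 0 0 0;0 0 -20 0;0 0 -60 0;0 0 -100 0;0 0 -100 0" --gripper 0.25

```text
t: 6.55
tcp_pos: [0.6124, 0.2557, 0.1157]
tool_rot: [0.666, 0.746, 0.005, 0.004]
force: [0.3, 0.2, -0.1]
finger_gap: 0.75
gripper_force: 0.0
```

Emit:
step_arm --targets "-3 -45 0 -7;-6 -90 0 -15;-9.3 -130 0 -23.6;-9.3 -140 15 -23.6;-9.3 -140 40 -23.6;-9.3 -140 65 -23.6;-9.3 -140 85 -23.6;-9.3 -140 98 -23.6;-9.3 -140 104 -23.6;-9.3 -140 107 -23.6;-9.3 -140 107 -23.6"

```text
t: 7.65
tcp_pos: [0.4701, 0.2297, 0.0024]
tool_rot: [0.5, 0.866, 0.0, 0.0]
force: [-0.9, 0.0, 0.5]
finger_gap: 0.747
gripper_force: 0.0
```

Emit:
step_arm --targets "0 0 0 0;0 0 0 0;0 0 0 0;0 0 0 0;0 0 0 0;0 0 0 0;0 0 0 0;0 0 0 0" --gripper 1

```text
t: 8.45
tcp_pos: [0.4704, 0.2298, 0.0033]
tool_rot: [0.5, 0.866, 0.001, 0.001]
force: [0.1, 0.2, 6.1]
finger_gap: 0.334
gripper_force: 50.2
```

Emit:
step_arm --targets "0 0 -20 0;0 0 -60 0;-15 16 -90 4;-45 47 -90 10;-75 79 -90 17;-98 103 -90 23.6;-102 107.7 -90 23.6;-102 107.7 -90 23.6;-102 107.7 -70 23.6;-102 107.7 -40 23.6;-102 107.7 -20 23.6;-102 107.7 -20 23.6"

```text
t: 9.65
tcp_pos: [0.6089, 0.1954, 0.019]
tool_rot: [0.666, 0.746, -0.004, -0.003]
force: [-1.3, -0.6, -1.2]
finger_gap: 0.337
gripper_force: 49.6
```

Emit:
step_arm --targets "0 0 6 0;0 0 11 0;0 0 14 0;0 0 14 0;0 0 14 0"

```text
t: 10.15
tcp_pos: [0.6145, 0.1953, 0.0088]
tool_rot: [0.666, 0.746, 0.0, 0.0]
force: [-0.1, 0.4, -0.1]
finger_gap: 0.334
gripper_force: 49.6
```

Emit:
step_arm --targets "0 0 0 0;0 0 0 0;0 0 0 0;0 0 0 0;0 0 -20 0;0 0 -60 0;0 0 -100 0;0 0 -150 0;0 0 -190 0;0 0 -190 0" --gripper 0.3

```text
t: 11.15
tcp_pos: [0.6185, 0.196, 0.2057]
tool_rot: [0.666, 0.746, 0.006, 0.005]
force: [1.1, 0.5, -0.3]
finger_gap: 0.7
gripper_force: 0.0
```

```bash
python3 - <<'E'
from h import *
s=manip.sense();C=cam('wrist',s); im=manip.snapshot('wrist'); save('w3',im); print(s['tcp_pos'],s['tool_rot'],s['force'],s['finger_gap'])
E
```

```text
[0.61848522 0.19600945 0.20574   ] [0.66627043 0.74567437 0.00558123 0.00472271] [ 1.07636705  0.52450916 -0.2682006 ] 0.6999874495609999
```

View pics/w3.png

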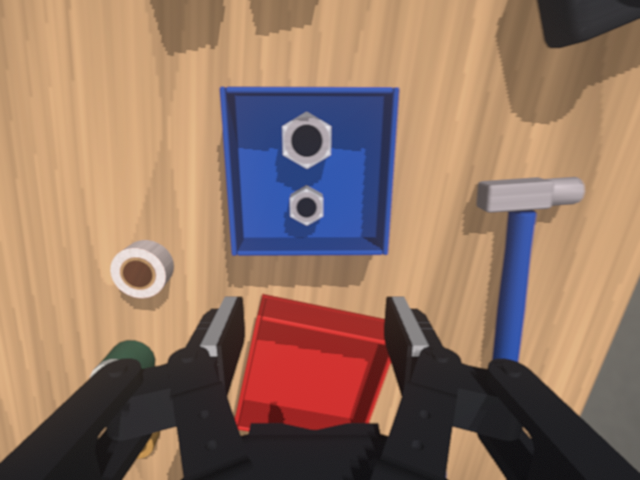

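The blue bin holds both nuts, flat and apart: large at (307,140), small at (307,207). Now to the parts on the right.

Emit:
step_arm --targets "-382 -229 -20 6.4;-382 -229 -20 6.4;-382 -229 -20 6.4;-382 -229 -20 6.4;-382 -229 -20 6.4;-382 -229 -20 6.4;-382 -229 -20 6.4;-382 -229 -20 6.4;-382 -229 -20 6.4;-382 -229 -20 6.4;-382 -229 -20 6.4;-382 -229 -20 6.4" --gripper 0

```text
t: 12.4
tcp_pos: [0.4288, -0.2086, 0.2173]
tool_rot: [0.707, 0.707, 0.0, -0.001]
force: [-0.1, 0.5, -0.9]
finger_gap: 0.997
gripper_force: 0.0
```

```bash
python3 - <<'E'
from h import *
s=manip.sense();C=cam('wrist',s); im=manip.snapshot('wrist'); save('w4',im); print(s['tcp_pos'],s['tool_rot'])
for n in ['bushing_tall','bushing_wide','piston','tin','tape','bin_yellow']:
    for r in manip.masks_of('wrist',n)[:1]: 
        ys,xs=np.nonzero(r['pixels']);print(n,np.round(r['position']),round(r['p'],2),'mask',xs.min(),xs.max(),ys.min(),ys.max(),ray(C,r['position'],H[n]).round(4))
    for r in manip.mark_of('wrist',n)[:1]: print('  mark',np.round(r['position']),round(r['p'],2),ray(C,r['position'],0).round(4))
E
```

```text
[ 0.42884263 -0.2086195   0.21730946] [ 7.06771321e-01  7.07440556e-01  6.21613075e-05 -1.46801710e-03]
bushing_tall [319. 323.] 0.7 mask 303 335 303 347 [ 0.4338 -0.3261  0.038 ]
  mark [321. 313.] 0.84 [ 0.4366 -0.3366 -0.    ]
bushing_wide [344.  70.] 0.63 mask 310 362 53 110 [ 0.4544 -0.0911  0.024 ]
  mark [336.  81.] 0.97 [ 0.4484 -0.0976  0.    ]
piston [295. 225.] 0.95 mask 267 319 193 252 [ 0.4121 -0.2214  0.045 ]
  mark [295. 213.] 0.9 [ 0.4099 -0.2214  0.    ]
  mark [335.  83.] 0.47 [ 0.4482 -0.0999  0.    ]
bin_yellow [513. 222.] 0.57 mask 429 610 146 309 [ 0.6321 -0.2315  0.    ]
  mark [498. 222.] 0.93 [ 0.6168 -0.2314  0.    ]
```

View pics/w4.png

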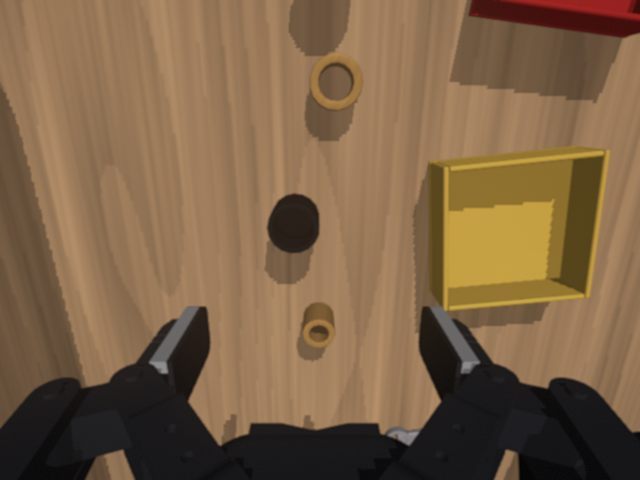

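The wrist view shows the wide bushing ring at (336,81), the piston at (294,225), the tall bushing with its top ring at (319,333), and the yellow bin at (515,228).

```bash
python3 - <<'E'
from h import *
C=cam('wrist')
for n,p in [('bushing_tall',(318.8,332.5)),('bushing_wide',(336,81)),('piston',(293.5,226))]: print(n,ray(C,p,H[n]).round(4), 'r px->mm', 1000*np.linalg.norm(ray(C,(p[0]+10,p[1]),H[n])-ray(C,p,H[n])))
E
```

```text
bushing_tall [ 0.4349 -0.3395  0.038 ] r px->mm 10.192538668769927
bushing_wide [ 0.4487 -0.1017  0.024 ] r px->mm 8.514302835053694
piston [ 0.4115 -0.2242  0.045 ] r px->mm 9.020957869643658
```

Emit:
step_arm --targets "-13.5 -18 30 0;-13.5 -18 75 0;-13.5 -18 115 0;-13.5 -18 150 0;-13.5 -18 180 0;-13.5 -18 198 0;-13.5 -18 206 0;-13.5 -18 208 0;-13.5 -18 208 0"

```text
t: 13.95
tcp_pos: [0.4117, -0.2238, 0.0107]
tool_rot: [0.707, 0.707, 0.0, 0.0]
force: [0.5, -0.3, 0.4]
finger_gap: 0.998
gripper_force: 0.0
```

Emit:
step_arm --targets "0 0 0 0;0 0 0 0;0 0 0 0;0 0 0 0;0 0 0 0;0 0 0 0;0 0 0 0;0 0 0 0" --gripper 1

```text
t: 14.75
tcp_pos: [0.4114, -0.2235, 0.0115]
tool_rot: [0.707, 0.707, -0.0, 0.0]
force: [-2.1, 1.4, 5.9]
finger_gap: 0.548
gripper_force: 50.7
```

Emit:
step_arm --targets "0 0 -20 0;0 0 -60 0;30 28 -90 1;65 61 -90 2;100 94 -90 3;135 127 -90 4;170 160 -90 5;205 194 -90 6;230 219 -90 7;237.5 225.6 -90 7;237.5 225.6 -90 7;237.5 225.6 -60 7"

```text
t: 15.95
tcp_pos: [0.6391, 0.0132, 0.0735]
tool_rot: [0.749, 0.663, 0.002, 0.003]
force: [0.7, -0.9, -3.1]
finger_gap: 0.546
gripper_force: 52.6
```

Emit:
step_arm --targets "0 0 20 0;0 0 35 0;0 0 42 0;0 0 42 0"

```text
t: 16.35
tcp_pos: [0.6356, 0.0134, 0.0273]
tool_rot: [0.749, 0.662, -0.001, -0.001]
force: [-0.6, -0.8, -2.8]
finger_gap: 0.545
gripper_force: 52.5
```

```bash
python3 - <<'E'
from h import *
s=manip.sense();C=cam('wrist',s); im=manip.snapshot('wrist'); save('w5',im); print(s['tcp_pos'],s['force'],s['finger_gap'])
E
```

```text
[0.63564593 0.01338197 0.02734361] [-0.64565236 -0.82009433 -2.79649555] 0.5449789533826817
```

View pics/w5.png

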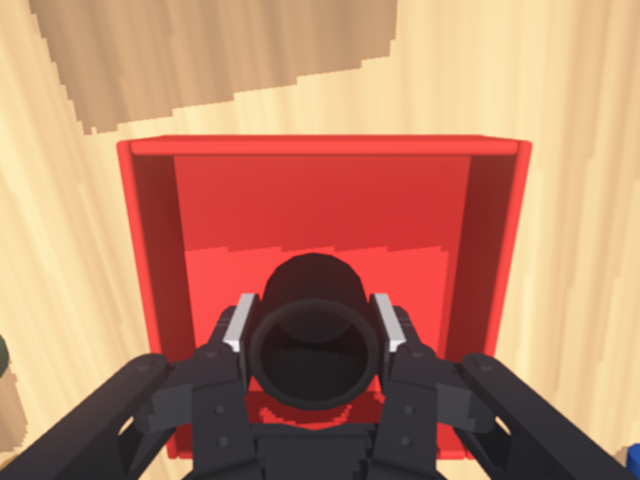

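The piston (315,350) is held upright inside the red bin, clear of the walls. I lower and release it.

Emit:
step_arm --targets "0 0 5 0;0 0 9 0;0 0 12 0;0 0 12 0;0 0 12 0"

```text
t: 16.9
tcp_pos: [0.6371, 0.0142, 0.0166]
tool_rot: [0.749, 0.663, 0.0, 0.0]
force: [0.3, 0.0, -0.5]
finger_gap: 0.543
gripper_force: 52.5
```

Emit:
step_arm --targets "0 0 0 0;0 0 0 0;0 0 0 0;0 0 0 0;0 0 -20 0;0 0 -60 0;0 0 -100 0;0 0 -120 0;0 0 -120 0" --gripper 0.15

```text
t: 17.8
tcp_pos: [0.6395, 0.0138, 0.1403]
tool_rot: [0.749, 0.663, 0.003, 0.003]
force: [1.1, -1.1, 0.5]
finger_gap: 0.851
gripper_force: 0.0
```

Emit:
step_arm --targets "-30 -38 0 -1;-60 -76 0 -3;-90 -114 0 -5;-120 -152 0 -7;-136.6 -173 10 -7;-136.6 -173 35 -7;-136.6 -173 65 -7;-136.6 -173 95 -7;-136.6 -173 115 -7;-136.6 -173 127 -7;-136.6 -173 132 -7;-136.6 -173 132 -7" --gripper 0

```text
t: 19.0
tcp_pos: [0.4482, -0.1003, 0.0038]
tool_rot: [0.707, 0.707, -0.0, -0.001]
force: [-0.5, 0.1, -0.1]
finger_gap: 0.998
gripper_force: 0.0
```

Emit:
step_arm --targets "0 0 0 0;0 0 0 0;0 0 0 0;0 0 0 0;0 0 0 0;0 0 0 0;0 0 0 0;0 0 0 0" --gripper 1

```text
t: 19.8
tcp_pos: [0.4486, -0.1005, 0.0055]
tool_rot: [0.707, 0.707, 0.0, 0.001]
force: [-1.2, 1.0, 6.6]
finger_gap: 0.512
gripper_force: 50.5
```

Emit:
step_arm --targets "0 0 -20 0;0 0 -60 0;-12 20 -90 -1;-35 60 -90 -2;-58 98 -90 -4;-80 135 -90 -5;-93 157 -90 -6.2;-95.7 161.4 -90 -6.2;-95.7 161.4 -75 -6.2;-95.7 161.4 -45 -6.2;-95.7 161.4 -20 -6.2;-95.7 161.4 -20 -6.2"

```text
t: 21.0
tcp_pos: [0.6044, -0.1928, 0.0196]
tool_rot: [0.668, 0.744, -0.002, -0.006]
force: [-0.6, 0.6, -3.0]
finger_gap: 0.509
gripper_force: 52.2
```

```bash
python3 - <<'E'
from h import *
s=manip.sense();C=cam('wrist',s); im=manip.snapshot('wrist'); save('w6',im); print(s['tcp_pos'],s['force'],s['finger_gap'])
E
```

```text
[ 0.60435261 -0.19283301  0.01964039] [-0.59102688  0.60944303 -3.04350604] 0.5093462119647284
```

View pics/w6.png

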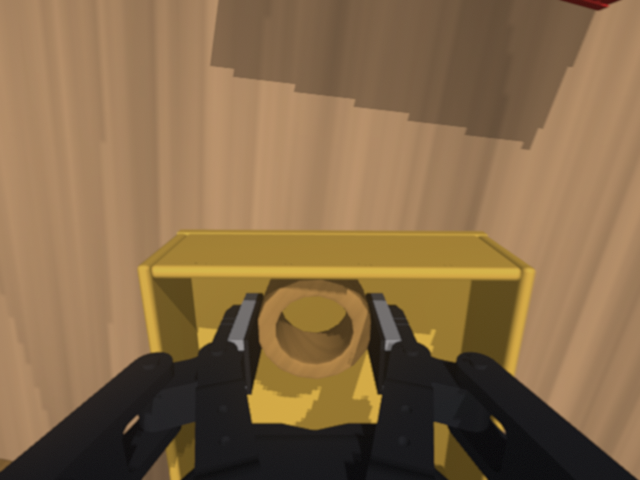

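The wide bushing is held level at (315,328), but the bin's near wall (rim at row 271) is closer than computed. The top fit of the yellow bin was about 5 mm out in y, so I shift before lowering.

Emit:
step_arm --targets "-6 3 0 0;-6 3 0 0;-6 3 0 0;-6 3 5 0;-6 3 10 0;-6 3 14 0;-6 3 14 0;-6 3 14 0"

```text
t: 21.85
tcp_pos: [0.6135, -0.2016, 0.0106]
tool_rot: [0.668, 0.744, -0.0, -0.0]
force: [-2.5, -0.3, 3.1]
finger_gap: 0.51
gripper_force: 52.8
```

Emit:
step_arm --targets "0 0 0 0;0 0 0 0;0 0 0 0;0 0 0 0;0 0 -20 0;0 0 -60 0;0 0 -100 0;0 0 -140 0;0 0 -190 0;0 0 -190 0;0 0 -190 0" --gripper 0.25

```text
t: 22.95
tcp_pos: [0.6144, -0.2021, 0.2022]
tool_rot: [0.668, 0.744, 0.0, 0.002]
force: [-0.4, -0.3, -0.8]
finger_gap: 0.749
gripper_force: 0.0
```

```bash
python3 - <<'E'
from h import *
s=manip.sense();C=cam('wrist',s); im=manip.snapshot('wrist'); save('w7',im); print(s['tcp_pos'],s['tool_rot'])
hsv=cv2.cvtColor(im,cv2.COLOR_RGB2HSV)
for n in ['bin_yellow','bushing_wide']:
    for r in manip.mark_of('wrist',n)[:2]: print(n,np.round(r['position']),round(r['p'],2),ray(C,r['position'],0 if n[1]=='i' else .005).round(4))
np.save('C7.npy',C[0])
E
```

```text
[ 0.61440636 -0.20209764  0.20221607] [6.67643076e-01 7.44478869e-01 4.68124508e-04 1.92816808e-03]
bin_yellow [314. 231.] 0.76 [ 0.6182 -0.2306  0.    ]
bushing_wide [314. 206.] 0.58 [ 0.6162 -0.2039  0.005 ]
```

View pics/w7.png

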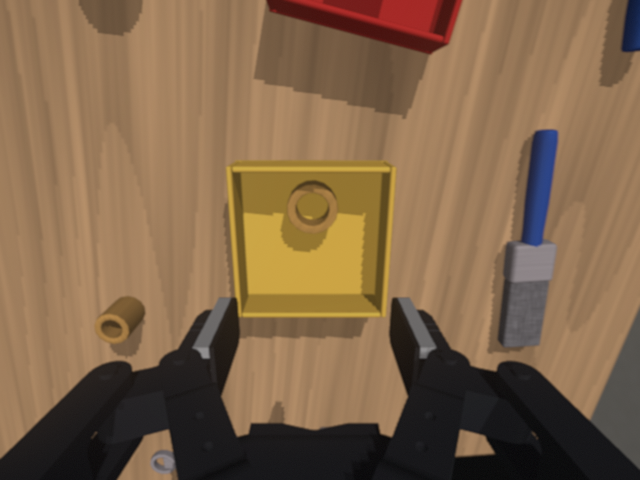

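The wide bushing (312,206) lies flat in the yellow bin, clear of the wall. Next is the tall bushing, at (120,320) in this view.

Emit:
step_arm --targets "-24 -40 20 2;-48 -78 40 4;-72 -118 60 6.2;-96 -157 70 6.2;-117.3 -192.8 80 6.2;-117.3 -192.8 95 6.2;-117.3 -192.8 125 6.2;-117.3 -192.8 155 6.2;-117.3 -192.8 177 6.2;-117.3 -192.8 188 6.2;-117.3 -192.8 192 6.2;-117.3 -192.8 192 6.2" --gripper 0.1

```text
t: 24.3
tcp_pos: [0.4345, -0.3389, 0.0077]
tool_rot: [0.707, 0.707, 0.0, -0.001]
force: [-0.2, 0.4, -0.1]
finger_gap: 0.903
gripper_force: 0.0
```

Emit:
step_arm --targets "0 0 0 0;0 0 0 0;0 0 0 0;0 0 0 0;0 0 0 0;0 0 0 0;0 0 0 0;0 0 0 0" --gripper 1

```text
t: 25.1
tcp_pos: [0.435, -0.3396, 0.0095]
tool_rot: [0.707, 0.707, -0.0, 0.001]
force: [-0.2, 0.0, 6.6]
finger_gap: 0.376
gripper_force: 49.5
```

Emit:
step_arm --targets "0 0 -20 0;0 0 -60 0;10 25 -90 -1;27 65 -90 -3;45 107 -90 -4;62 148 -90 -6.2;75 178 -90 -6.2;77.5 184 -90 -6.2;77.5 184 -90 -6.2;77.5 184 -75 -6.2;77.5 184 -45 -6.2;77.5 184 -30 -6.2"

```text
t: 26.3
tcp_pos: [0.6152, -0.2615, 0.0352]
tool_rot: [0.668, 0.744, -0.001, -0.003]
force: [0.0, 0.7, -1.9]
finger_gap: 0.378
gripper_force: 50.2
```

Emit:
step_arm --targets "0 0 8 0;0 0 15 0;0 0 20 0;0 0 24 0;0 0 24 0;0 0 24 0"

```text
t: 26.9
tcp_pos: [0.6191, -0.2619, 0.0149]
tool_rot: [0.668, 0.744, 0.0, 0.001]
force: [-0.1, 0.2, -2.6]
finger_gap: 0.38
gripper_force: 50.2
```

Emit:
step_arm --targets "0 0 0 0;0 0 0 0;0 0 0 0;0 0 0 0;0 0 -20 0;0 0 -60 0;0 0 -100 0;0 0 -140 0;0 0 -190 0;0 0 -190 0;0 0 -190 0" --gripper 0.35

```text
t: 28.0
tcp_pos: [0.6194, -0.2621, 0.2065]
tool_rot: [0.668, 0.745, 0.0, 0.002]
force: [0.5, 0.7, -0.1]
finger_gap: 0.648
gripper_force: 0.0
```

```bash
python3 - <<'E'
from h import *
im=manip.snapshot('wrist'); im2=manip.snapshot('top')
save('w8',np.hstack([cv2.resize(im,(400,300)),cv2.resize(im2[130:310,130:370],(400,300))])); s=manip.sense(); print(s['t'],s['tcp_pos'])
C=cam('top')
for n in ['tin','tape']: 
    for r in manip.mark_of('top',n)[:1]: print(n,ray(C,r['position'],0).round(3))
E
```

```text
28.1 [ 0.61768327 -0.2610667   0.20310495]
tape [0.463 0.116 0.   ]
```

View pics/w8.png

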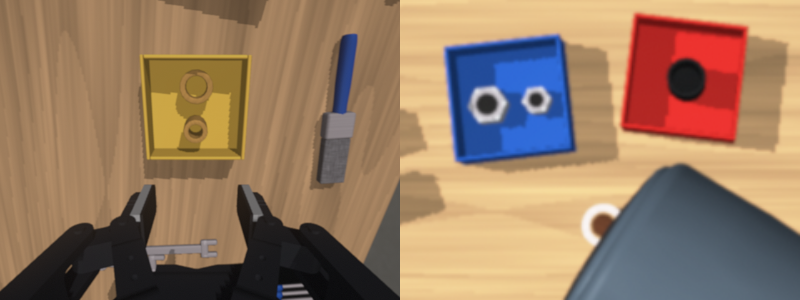

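Both bushings stand in the yellow bin at (196,86) and (196,128) in the left half. The nuts are in blue and the piston stands in red in the right half. The tape has not moved. The arm hides the tin in this view, but no move came near it.

```bash
python3 -c "
from station import manip
print(manip.sign_off())"
```

```text
the job is handed in; nothing more can be done
None
```

I sorted all five parts into their bins and handed the job in about 28 s into the 115 s limit; the hand-in returned no verdict. The last pictures show each part upright or flat on its bin floor and the tape unmoved; the arm hid the tin, but no move went near it.

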